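Put two ripe tomatoes away in the deep tub and close it

ROBOT

A 7-joint arm with a two-finger parallel gripper is mounted at the origin on the work surface. World frame = base frame: x ahead of the robot, y to its left, z up, the work surface at z = 0. Lengths are in m, angles in rad, forces in N, time in s.
With the tool pointing down it reaches from about 0.425 to 0.875 m from the base axis. Payload 4.7 kg.
Tool frame: the origin (TCP) lies midway between the tips of the shut fingers; the grasp point (between the pads) lies 19 mm behind it; z points along the fingers, y is the line along which they close (so a half turn about z gives the same grasp; the last joint's range is limited). The gripper opens to 87 mm and grips with 3 to 60 N. Pads are 19 mm wide; open, the fingers measure 117 mm over their backs; the gripper's body (75 mm by 190 mm) begins 51 mm behind the grasp point.
Start: joints at [-1.285, 0.321, -0.07, 1.45, 0.023, 1.371, -0.057], TCP at [0.175, 0.626, 0.183] pointing down, gripper open.
Joint ranges: [-2.86, 2.86], [-0.3, 2.09], [-1.38, 1.24], [0.06, 2.45], [-1.56, 4.7], [0.09, 2.05], [-2.69, 2.69]. Speed limits (rad/s): [2.57, 2.57, 3.14, 3.14, 3.14, 3.14, 3.14].

INTERFACE

Orientations are given as a rotation vector (axis times angle).
In Python, from bench import ctrl gives the robot as it stands. The module is installed in compiled form; this text tells all that it offers.
- The arm moves only by the tool carry_out, never from a script. Its argument "steps" is a list of rows, each a list of 7 numbers: the turn, a rotation vector about the world's x, y, z in degrees, then the shift along the world's x, y, z in cm, then the opening, from 0 (shut) to 1 (fully open). A call has 1 to 12 rows; each row is the pose to reach, as a shift and turn from the pose commanded when the call began; what a row does not reach only later rows make up. A row lasts 1/10 s, in which the tool goes at most 50 mm and 8.59 degrees, less where a joint would pass 70% of its speed; a pose out of reach is approached as far as the arm can. A call with a gripper value outside its range is refused whole. The fingers move at their own pace and stop on an object; "squeeze" is the grip in N (left out, the last holds). Time passes only in rows, so rows that repeat a pose let the fingers close. It gives the time, the measured TCP pose, the force, the opening and the grip force at its end, in the units of the state.
- ctrl.get_state(): the state, without advancing time (a new reading comes with each control period).
- ctrl.get_image(name): name is "side" or "top" or "wrist"; returns a dict with "pixels" (384x512x3 uint8, red, green, blue), "camera_matrix" (3x3 intrinsics, pixels), "cam_to_world" (4x4, takes a point from camera to world coordinates); the wrist camera has in their place "T_tool_cam" (4x4, takes a point from camera to tool coordinates, whose origin is the TCP and whose axes are the flange's). Camera axes: x right, y down, z forward; pixel columns grow to the right and rows downward; lengths in m; the calibration is good to about 2 mm. A picture is of the moment at which its call begins: read the wrist's pose just before it. There is no depth.
- ctrl.close_job(): hands the job in; it is judged then, once.
The state is a dict: "time": time; "joint_positions": joint angles; "qd": joint speeds; "joint_torque": joint torques, N m; "position": TCP position; "tool_rot": TCP orientation; "ft_force": force on the tool from outside, world axes, zero at the start; "torque": the same for the moment, N m; "grip_width": opening from 0.0 (shut) to 1.0 (fully open); "grip_force": force on a finger pad.
Only numpy, scipy, OpenCV 4.12 (cv2) and the standard library are available. Lean on these libraries where they do the work, as an engineer would, in place of code of your own. Each camera call takes 0.05 s, during which the arm holds its last target. There are 200 camera calls.

TASK

Put the two ripe tomatoes from the cutting board away in the deep white tub for the fridge, side by side on its floor: take each one with a light grip and lower it right down before you let go, so that neither is squeezed, knocked or dropped. Then put the white lid on the tub so that it sits down level on the rim all round. Leave the tub standing where it is and do not disturb the bowl, the spice jar or the brush holder.

Things in the scene. Friction and masses are not known exactly. Their poses are not given: they have to be found in the camera images.
- tomato_a: A ripe red tomato, 60 mm across at its widest (25 mm up), 50 mm high, about 110 g, green calyx on top, on a 24 mm flat underside; one of the two on the cutting board. Origin: centre of its underside, z up through the calyx. A grip over about 50 N a finger, pressing it down or knocking it with over 30 N, or a fall of over 8 mm bruises it.
- tomato_b: A ripe red tomato, 60 mm across at its widest (25 mm up), 50 mm high, about 110 g, green calyx on top, on a 24 mm flat underside; the other of the two on the cutting board. Origin: centre of its underside, z up through the calyx. A grip over about 50 N a finger, pressing it down or knocking it with over 30 N, or a fall of over 8 mm bruises it.
- tomato_a_center (a point): The middle of tomato_a, 25 mm above its underside on its axis.
- tomato_b_center (a point): The middle of tomato_b, 25 mm above its underside on its axis.
- tub: A nested pair of round white plastic storage tubs, one set inside the other, 0.45 kg together, loose on the counter; the upper, open one is 'the tub'. Outside 209 mm across at the lip, 173 mm at the foot, flaring evenly. Origin: centre of the underside on the counter, z up.
- tub_floor (a point): Centre of the upper tub's inner floor, 33 mm above the tub's origin; the floor is 164 mm across, and both tomatoes stand on it side by side.
- tub_rim (a point): Centre of the upper tub's mouth, level with the top of its rim, 130 mm above the tub's origin (97 mm above its floor). The mouth is 192 mm across, walls 3 mm.
- lid: The tub's round white plastic lid, 216 mm across, 110 g, starting right way up on the counter. Origin: centre of its underside, z up. A plug 8 mm deep, 172 mm across at the bottom, tapering out to 184 mm, enters the tub's mouth; the flange above it rests on the rim, so the seated lid's origin is 122 mm above the tub's origin.
- lid_knob (a point): Top centre of the lid's plain round knob, 34 mm across and 27 mm high, in the middle of the lid; 40 mm above the lid's origin. The lid's flat upper face is 13 mm above that origin.
- board: Dark wooden cutting board, 130 x 230 x 18 mm, fixed to the counter; origin at the centre of its underside, long side along its y. The tomatoes stand on it at about 60 mm either side of the middle along y.
- bowl: Terracotta-coloured ceramic bowl, 162 mm across, 72 mm high, with two lemons in it; leave alone. Origin: centre of its underside.
- spice_jar: Glass spice jar with a steel cap, 47 mm across, 93 mm high; leave alone. Origin: centre of its underside.
- brush_holder: Stainless steel pastry brush holder, 84 mm across, 120 mm high, brushes standing up to about 215 mm; leave alone. Origin: centre of its underside.
There are look-alikes about, which are no part of the job. Leave any blue or purple look-alike of the tomato_b alone.

How it is judged:
On the way, in this order (a step that is already met when the one before it is completed fails the run):
1. one tomato rests on the tub's floor, let go (((horizontal distance between tomato_a_center and tub_floor below 0.075 m and z of tomato_a_center in the frame of tub between 0.04 and 0.072 m and contact force between the fingers and tomato_a below 0.05 N and linear speed of tomato_a below 0.03 m/s) or (horizontal distance between tomato_b_center and tub_floor below 0.075 m and z of tomato_b_center in the frame of tub between 0.04 and 0.072 m and contact force between the fingers and tomato_b below 0.05 N and linear speed of tomato_b below 0.03 m/s))), for 0.2 s.
2. both tomatoes rest on the tub's floor, let go (horizontal distance between each of tomato_a_center, tomato_b_center and tub_floor below 0.075 m and z of tomato_a_center in the frame of tub between 0.04 and 0.072 m and contact force between the fingers and tomato_a below 0.05 N and linear speed of each of tomato_a, tomato_b below 0.03 m/s and z of tomato_b_center in the frame of tub between 0.04 and 0.072 m and contact force between the fingers and tomato_b below 0.05 N), for 0.2 s.
At the end, for the whole second after the job is handed in: Both tomatoes rest on the upper tub's floor within 75 mm of its axis, still and let go; the lid is seated on the rim, centred to 9 mm, its underside 118 to 125.5 mm above the tub's, level to 0.03 rad, at rest; tub upright, moved under 40 mm; bowl, jar and brush holder moved under 15 mm (all of step 2 and horizontal distance between lid and tub below 0.009 m and z of lid in the frame of tub between 0.118 and 0.1255 m and angle between the z axis of lid and the z axis of tub, either way round below 0.03 rad and angle between lid's own z axis and vertical below 0.5 rad and linear speed of lid below 0.02 m/s and angle between tub's own z axis and vertical below 0.05 rad and distance of tub from where it was at the start of the episode below 0.04 m and distance of each of bowl, spice_jar, brush_holder from where it was at the start of the episode below 0.015 m); the robot touches nothing.
It fails at once if a tomato is squeezed with more than 110 N (the forces of both fingers added) (contact force between the fingers and tomato_a above 110 N or contact force between the fingers and tomato_b above 110 N).
It fails at once if a tomato is knocked or pressed against the tub, the lid or the other tomato with more than 30 N (contact force between any of tomato_a, tomato_b and tub above 30 N or contact force between any of tomato_a, tomato_b and lid above 30 N or contact force between tomato_a and tomato_b above 30 N).
It fails at once if a tomato out of the fingers moves faster than 0.4 m/s (a fall of more than about 8 mm) ((contact force between the fingers and tomato_a below 0.05 N and linear speed of tomato_a above 0.4 m/s) or (contact force between the fingers and tomato_b below 0.05 N and linear speed of tomato_b above 0.4 m/s)).
It fails at once if the tubs are shoved more than 40 mm from where they stood, or tipped by more than 0.25 rad (distance of tub from where it was at the start of the episode above 0.04 m or angle between tub's own z axis and vertical above 0.25 rad).
It fails at once if the bowl, the spice jar or the brush holder is moved more than 15 mm (distance of any of bowl, spice_jar, brush_holder from where it was at the start of the episode above 0.015 m).
It also fails if it takes over 72 s, if anything falls off the work surface, if the arm or the gripper's body presses on something with over 40 N, if the wrist force passes 120 N, or if a joint passes its speed limit or range.

## Working session

There is one attempt and no reset: what is moved stays moved. The work goes in short steps, Python scripts to look and compute and a tool call to move; the robot and the scene stay as the last step left them, time stands still between calls to the robot, and variables do not carry over. Pictures are saved under pics/ and viewed, at most 10 in all, crops included, and the job is handed in when it is done.

Besides the shell and the picture viewer there is one more tool, called after "Call:" as name([rows], argument=value, ...), one row to a line, values as JSON. carry_out: Moves the arm, as the interface text tells. Its arguments: {"type":"object","properties":{"steps":{"type":"array","items":{"type":"array","items":{"type":"number"}}},"squeeze":{"type":"number"}},"required":["steps"]}

```bash
mkdir -p pics
cat > h.py <<'E'
import numpy as np, cv2
from bench import ctrl
def snap(n,f=None):
    im=ctrl.get_image(n)
    if f: cv2.imwrite('pics/'+f,im['pixels'][:,:,::-1])
    return im
def ray(im,uv,z,T=None):
    T=im['cam_to_world'] if T is None else T
    d=T[:3,:3]@np.linalg.inv(im['camera_matrix'])@np.array([uv[0],uv[1],1.]);o=T[:3,3]
    return o+d*(z-o[2])/d[2]
def proj(im,p):
    T=np.linalg.inv(im['cam_to_world']);q=im['camera_matrix']@(T[:3,:3]@np.array(p)+T[:3,3]);return q[:2]/q[2]
E
python3 - <<'E'
from h import *
s=ctrl.get_state();print(s['time'],s['position'],s['tool_rot'],s['grip_width'])
for n in('top','side'):
    im=snap(n,n+'0.png');print(n,im['camera_matrix'],im['cam_to_world'])
E
```

```text
0.0 [0.17436695 0.62550147 0.1823367 ] [-0.42548012 -3.11247116  0.0031212 ] 1.000431559620499
top [[409.64359789   0.         253.76391965]
 [  0.         409.64359789 194.04753667]
 [  0.           0.           1.        ]] [[-0.03007979 -0.98034404  0.19498917  0.30362221]
 [-0.99944171  0.02666069 -0.02013627  0.00355774]
 [ 0.01454193 -0.195486   -0.98059867  1.25132591]
 [ 0.          0.          0.          1.        ]]
side [[420.71919491   0.         250.28369244]
 [  0.         420.71919491 198.5684778 ]
 [  0.           0.           1.        ]] [[ 0.97936874 -0.10708237  0.17137746  0.33398582]
 [-0.20127666 -0.5925047   0.7800166  -0.82312518]
 [ 0.01801592 -0.79841816 -0.60183376  0.74062245]
 [ 0.          0.          0.          1.        ]]
```

View pics/top0.png

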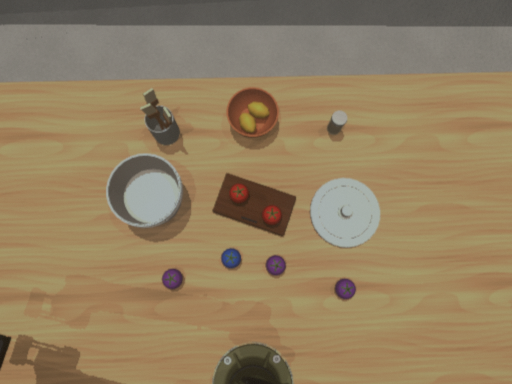

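View pics/side0.png

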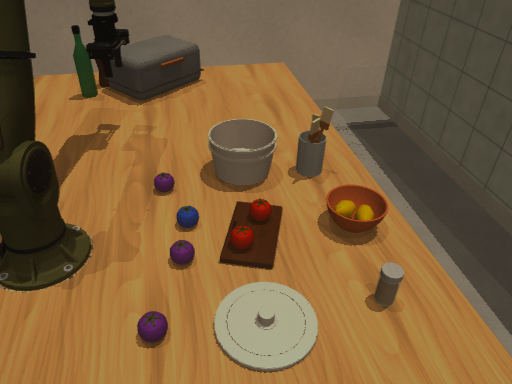

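The top view shows red tomatoes at px (239,193) and (272,215) on the board. The look-alikes are blue at (231,258) and purple at (172,279), (276,265) and (345,289), so I choose the two red ones. The tub is at (146,190), lid (345,212), holder (163,125), bowl (253,112) and jar (338,122).

```bash
cat > m.py <<'E'
from h import *
t=snap('top');s=snap('side')
cv2.imwrite('pics/crop.png',cv2.resize(t['pixels'][160:280,90:390,::-1],None,fx=2.6,fy=2.6,interpolation=cv2.INTER_CUBIC))
def blobs(im,f,amin):
    m=f(im['pixels'].astype(int),cv2.cvtColor(im['pixels'],cv2.COLOR_RGB2HSV).astype(int)).astype(np.uint8)
    m=cv2.morphologyEx(m,cv2.MORPH_CLOSE,np.ones((5,5)))
    return [c for c in cv2.findContours(m,cv2.RETR_EXTERNAL,cv2.CHAIN_APPROX_NONE)[0] if cv2.contourArea(c)>amin]
red=lambda p,h:(p[...,0]>90)&(p[...,1]<45)&(p[...,2]<45)
for n,im in(('top',t),('side',s)):
    for c in blobs(im,red,60):
        (u,v),r=cv2.minEnclosingCircle(c);x,y,w,h=cv2.boundingRect(c)
        uv=(x+w/2-.5,y+h/2-.5);print(n,'red',uv,w,h,ray(im,uv,.043).round(4))
    for c in blobs(im,lambda p,h:(h[...,1]<60)&(h[...,2]>85),1000):
        e=cv2.fitEllipse(cv2.convexHull(c));x,y,w,h=cv2.boundingRect(c);u=e[0]
        print(n,'white',u,e[1],cv2.contourArea(c),'z=.13',ray(im,u,.13).round(4),'z=.011',ray(im,u,.011).round(4))
E
python3 m.py
```

```text
top red (271.0, 214.0) 19 19 [ 0.4819 -0.0708  0.043 ]
top red (238.0, 192.5) 19 18 [0.5499 0.026  0.043 ]
top white (344.76904296875, 212.2728271484375) (68.5068588256836, 71.53750610351562) 3762.0 z=.13 [ 0.4682 -0.2705  0.13  ] z=.011 [ 0.4856 -0.2996  0.011 ]
top white (144.0127410888672, 190.21636962890625) (74.45013427734375, 76.74058532714844) 4405.5 z=.13 [0.5458 0.2858 0.13  ] z=.011 [0.5715 0.3158 0.011 ]
top white (270.7465515136719, 40.46692657470703) (80.35359954833984, 921.3161010742188) 36965.0 z=.13 [ 0.9978 -0.0849  0.13  ] z=.011 [ 1.0714 -0.0943  0.011 ]
side red (242.5, 234.5) 22 20 [ 0.484  -0.0602  0.043 ]
side red (261.0, 207.5) 21 16 [0.5529 0.0369 0.043 ]
side red (374.0, 202.5) 21 28 [0.8634 0.003  0.043 ]
side white (265.61328125, 325.1986999511719) (86.26836395263672, 102.7729263305664) 6826.0 z=.13 [ 0.4609 -0.3918  0.13  ] z=.011 [ 0.4856 -0.3078  0.011 ]
side white (430.6720275878906, 221.39242553710938) (85.99182891845703, 297.6680603027344) 3504.0 z=.13 [ 0.8949 -0.1894  0.13  ] z=.011 [ 1.0042 -0.0659  0.011 ]
side white (155.67689514160156, 49.06245040893555) (25.462902069091797, 74.85832977294922) 1148.0 z=.13 [0.3135 1.1402 0.13  ] z=.011 [0.3095 1.5228 0.011 ]
```

View pics/crop.png

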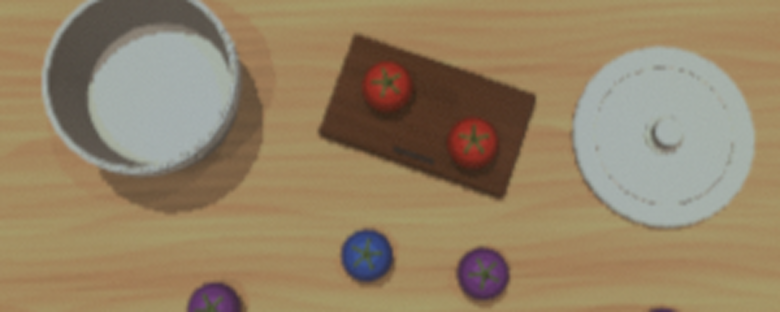

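The crop confirms two red tomatoes on the board, at crop px (387,87) and (473,142). The blue and purple ones lie off it. Next I rise and move over the tomatoes for a close wrist view.

Call:
carry_out([
  [0,0,8,0,0,5,1],
  [0,0,15.6,0,0,9,1],
  [0,0,15.6,5,-5,10,1],
  [0,0,15.6,8,-9,10,1],
  [0,0,15.6,11,-13,10,1],
  [0,0,15.6,14,-17,10,1],
  [0,0,15.6,17,-21,10,1],
  [0,0,15.6,20,-25,10,1],
  [0,0,15.6,22,-29,10,1],
  [0,0,15.6,24,-33,10,1],
  [0,0,15.6,26,-37,10,1],
  [0,0,15.6,28,-41,10,1],
])

```text
time: 1.4
position: [0.4551, 0.2141, 0.2835]
tool_rot: [-0.001, 3.141, 0.001]
ft_force: [1.0, 0.4, -0.5]
grip_width: 0.998
grip_force: 0.0
```

Call:
carry_out([
  [0,0,0,1,-4,0,1],
  [0,0,0,2,-8,0,1],
  [0,0,0,3,-12,0,1],
  [0,0,0,4,-16,0,1],
  [0,0,0,4,-20,0,1],
  [0,0,0,4,-22,0,1],
  [0,0,0,4,-22,0,1],
  [0,0,0,4,-22,0,1],
  [0,0,0,4,-22,0,1],
])

```text
time: 2.3
position: [0.4944, -0.0019, 0.2833]
tool_rot: [0.005, -3.141, -0.001]
ft_force: [0.0, 0.0, 1.0]
grip_width: 0.999
grip_force: 0.0
```

```bash
cat >> h.py <<'E'
from scipy.spatial.transform import Rotation as Ro
def wrist(f=None):
    s=ctrl.get_state();im=snap('wrist',f);T=np.eye(4);T[:3,:3]=Ro.from_rotvec(s['tool_rot']).as_matrix();T[:3,3]=s['position']
    im['cam_to_world']=T@im['T_tool_cam'];return s,im
E
python3 - <<'E'
from h import *
s,im=wrist('w0.png');print(s['time'],s['position'],Ro.from_rotvec(s['tool_rot']).as_matrix().round(3));print(im['cam_to_world'].round(3),im['camera_matrix'][0,0])
p=im['pixels'].astype(int)
m=((p[...,0]>70)&(p[...,1]<.4*p[...,0])&(p[...,2]<.4*p[...,0])).astype(np.uint8);m=cv2.morphologyEx(m,cv2.MORPH_CLOSE,np.ones((15,15)))
for c in cv2.findContours(m,0,1)[0]:
    if cv2.contourArea(c)>600:
        (u,v),r=cv2.minEnclosingCircle(c);x,y,w,h=cv2.boundingRect(c);print((u,v),r,(x,y,w,h),ray(im,(u,v),.043).round(4))
E
```

```text
2.3 [ 0.49444772 -0.00186172  0.28329045] [[-1.    -0.003 -0.   ]
 [-0.003  1.     0.001]
 [ 0.     0.001 -1.   ]]
[[-0.003  0.954  0.299  0.412]
 [ 1.     0.002  0.003 -0.003]
 [ 0.002  0.299 -0.954  0.484]
 [ 0.     0.     0.     1.   ]] 344.9932040079962
(276.0924377441406, 187.84033203125) 21.955368041992188 (255, 166, 44, 44) [0.5495 0.0264 0.043 ]
(202.0833282470703, 136.25) 23.275325775146484 (179, 113, 47, 47) [ 0.4806 -0.0697  0.043 ]
```

View pics/w0.png

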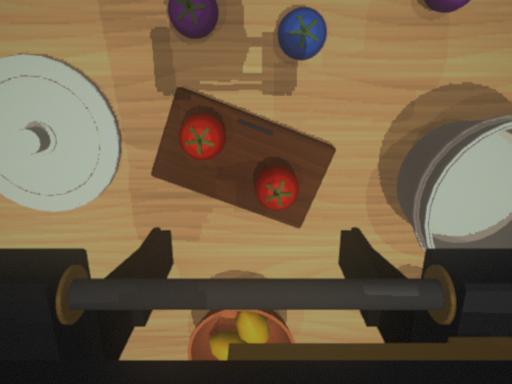

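The wrist view shows the red tomatoes at (202,136) and (276,188), agreeing with the top view to 2 mm. The tub's body clearance matters: the 190 mm gripper body can't enter the mouth. I'll grip near the fingertips with a 9° tilt, so the tomato stands upright while the body's low end goes inside the tub and its high end stays above the rim.

Call:
carry_out([
  [5,0,0,3,1.5,-4,1],
  [9,0,0,5.5,2.9,-8,1],
  [9,0,0,5.5,2.9,-12,1],
  [9,0,0,5.5,2.9,-15,1],
  [9,0,0,5.5,2.9,-18,1],
  [9,0,0,5.5,2.9,-20,1],
  [9,0,0,5.5,2.9,-22,1],
  [9,0,0,5.5,2.9,-23.5,1],
  [9,0,0,5.5,2.9,-24.3,1],
  [9,0,0,5.5,2.9,-24.3,1],
  [9,0,0,5.5,2.9,-24.3,1],
])

```text
time: 3.45
position: [0.5501, 0.0254, 0.0411]
tool_rot: [-0.001, 3.131, 0.247]
ft_force: [-0.3, 1.1, -0.1]
grip_width: 0.999
grip_force: 0.0
```

Run:
```python
from h import *
s,im=wrist('w1.png');print(s['position'],s['ft_force'],Ro.from_rotvec(s['tool_rot']).as_matrix().round(3))
```

```text
[0.55014339 0.02540106 0.04114803] [-0.33415832  1.13929638 -0.06595523] [[-1.    -0.001  0.001]
 [-0.001  0.988  0.157]
 [-0.001  0.157 -0.988]]
```

View pics/w1.png

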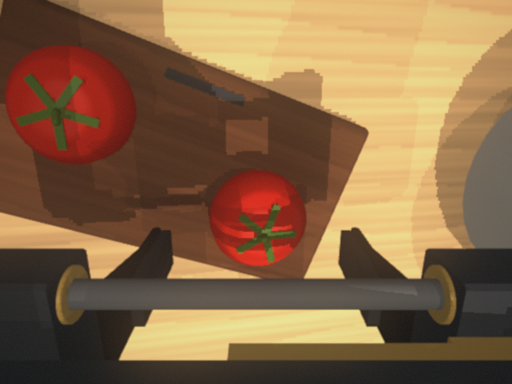

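The tomato sits at (257,218), midway between the fingertips at x≈165 and x≈345. I close lightly.

Call:
carry_out([
  [0,0,0,0,0,0,0.6],
  [0,0,0,0,0,0,0.6],
  [0,0,0,0,0,0,0.6],
  [0,0,0,0,0,0,0.6],
  [0,0,0,0,0,0,0.6],
  [0,0,0,0,0,0,0.6],
], squeeze=12)

```text
time: 4.1
position: [0.5495, 0.0252, 0.0405]
tool_rot: [-0.001, 3.132, 0.247]
ft_force: [-0.7, -0.3, 0.9]
grip_width: 0.615
grip_force: 0.0
```

Call:
carry_out([
  [0,0,0,0,0,0,0.4],
  [0,0,0,0,0,0,0.4],
  [0,0,0,0,0,0,0.4],
  [0,0,0,0,0,0,0.4],
])

```text
time: 4.5
position: [0.5495, 0.0251, 0.0405]
tool_rot: [-0.001, 3.132, 0.247]
ft_force: [0.3, 0.5, 0.3]
grip_width: 0.415
grip_force: 0.0
```

Run:
```python
from h import *
s,im=wrist('w2.png');print(s['position'],s['ft_force'],s['grip_width'],s['grip_force'])
```

```text
[0.54952418 0.02512924 0.04047022] [0.33474434 0.52794176 0.273614  ] 0.4145789632338335 0.0
```

View pics/w2.png

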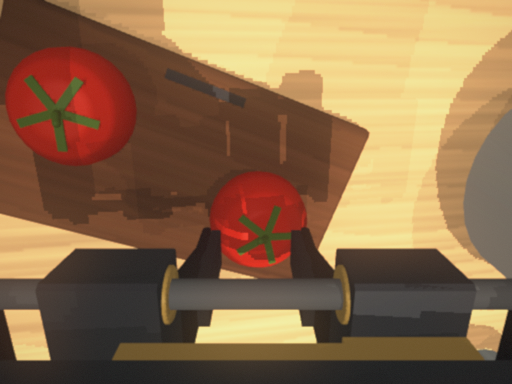

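The fingertips look inside the tomato's outline but there is no contact. The apparent gap suggests the tips are higher than I assumed, so I check from the side.

Run:
```python
from h import *
s=snap('side');t=snap('top');p=ctrl.get_state()['position'];print(proj(s,p),proj(t,p),proj(s,[.55,.026,.043]))
u,v=proj(s,p).astype(int);a=s['pixels'][v-70:v+50,u-65:u+65];u,v=proj(t,p).astype(int);b=t['pixels'][v-60:v+60,u-65:u+65]
cv2.imwrite('pics/s3.png',cv2.resize(np.hstack([a,b])[:,:,::-1],None,fx=3,fy=3,interpolation=cv2.INTER_CUBIC))
```

```text
[260.70048599 211.09014425] [238.3089101  192.79455937] [260.83927565 210.12861072]
```

View pics/s3.png

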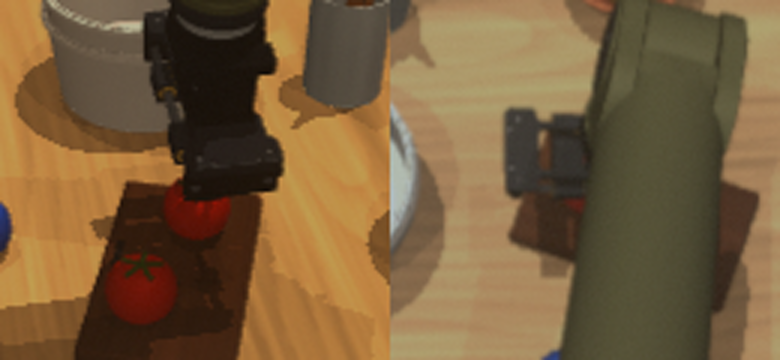

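The gripper closed without touching, so the true fingertips must be 22 mm or more above the reported TCP. The wrist picture, with an apparent finger gap of 168 px when open and edge row v≈230, suggests about 36 mm. I'll open, descend 20 mm and feel with a minimal grip.

Call:
carry_out([
  [0,0,0,0,0,0,1],
  [0,0,0,0,0,0,1],
  [0,0,0,0,0,0,1],
  [0,0,0,0,0,0,1],
  [0,0,0,0,0,0,1],
  [0,0,0,0,0,0,1],
  [0,0,0,0,0,-0.5,1],
  [0,0,0,0,0,-1,1],
  [0,0,0,0,0,-1.5,1],
  [0,0,0,0,0,-2,1],
  [0,0,0,0,0,-2,1],
  [0,0,0,0,0,-2,1],
], squeeze=3)

```text
time: 5.85
position: [0.5494, 0.0251, 0.0202]
tool_rot: [0.001, -3.132, -0.246]
ft_force: [-0.1, -0.2, -0.0]
grip_width: 1.002
grip_force: 0.0
```

Call:
carry_out([
  [0,0,0,0,0,0,0.45],
  [0,0,0,0,0,0,0.45],
  [0,0,0,0,0,0,0.45],
  [0,0,0,0,0,0,0.45],
  [0,0,0,0,0,0,0.45],
  [0,0,0,0,0,0,0.45],
  [0,0,0,0,0,0,0.45],
])

```text
time: 6.55
position: [0.5499, 0.026, 0.021]
tool_rot: [-0.002, 3.131, 0.248]
ft_force: [0.9, 1.5, 4.5]
grip_width: 0.539
grip_force: 3.0
```

Run:
```python
from h import *
s,im=wrist();print(s['position'],s['ft_force'],s['grip_width'],s['grip_force'])
cv2.imwrite('pics/w4.png',cv2.resize(im['pixels'][90:350,60:460,::-1],None,fx=2,fy=2,interpolation=cv2.INTER_CUBIC))
print(im['T_tool_cam'].round(4))
```

```text
[0.549931   0.02597079 0.02098994] [0.85536912 1.49127785 4.52356404] 0.5388631570948673 3.044281395559665
[[-6.000e-04 -9.541e-01 -2.996e-01  8.240e-02]
 [ 1.000e+00 -1.100e-03  1.300e-03 -4.000e-04]
 [-1.500e-03 -2.996e-01  9.541e-01 -2.007e-01]
 [ 0.000e+00  0.000e+00  0.000e+00  1.000e+00]]
```

View pics/w4.png

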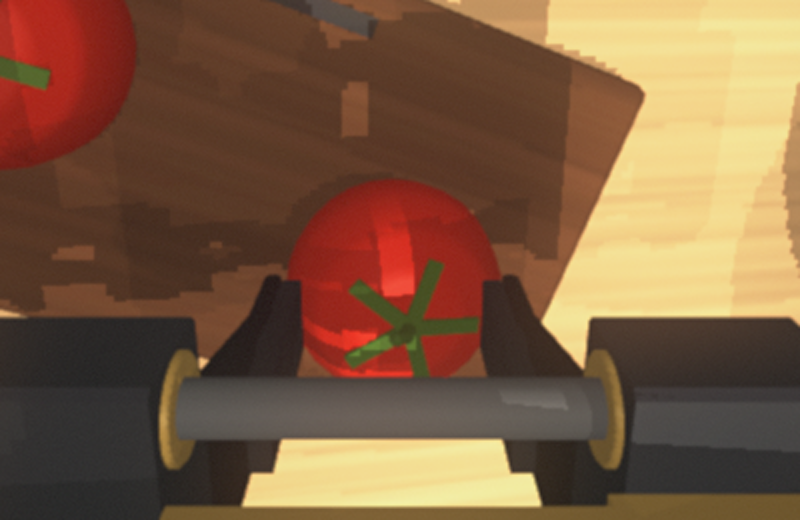

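The contact width of 46.9 mm (radius 23.4 mm, about 15 mm above the equator) puts the real tips about 37 mm behind the reported TCP, which matches the picture (finger inner edges at crop px 300 and 482, tomato 288–500). I'll work with that offset. First I open and re-measure the tomato.

Call:
carry_out([
  [0,0,0,0,0,0,1],
  [0,0,0,0,0,0,1],
  [0,0,0,0,0,0,1],
  [0,0,0,0,0,0,1],
  [0,0,0,0,0,0,1],
  [0,0,0,0,0,0,1],
])

```text
time: 7.2
position: [0.5494, 0.025, 0.0203]
tool_rot: [0.001, -3.132, -0.246]
ft_force: [0.9, -0.5, 0.5]
grip_width: 0.962
grip_force: 0.0
```

```bash
cat > tom.py <<'E'
from h import *
s,im=wrist();print(s['time'],s['position'],s['grip_width'])
p=im['pixels'].astype(int)
m=((p[...,0]>60)&(p[...,1]<.4*p[...,0])&(p[...,2]<.4*p[...,0])).astype(np.uint8);m=cv2.morphologyEx(m,cv2.MORPH_OPEN,np.ones((7,7)));m=cv2.morphologyEx(m,cv2.MORPH_CLOSE,np.ones((25,25)))
for c in cv2.findContours(m,0,1)[0]:
    if cv2.contourArea(c)>600:
        x,y,w,h=cv2.boundingRect(c);u,v=x+w/2-.5,y+w/2-.5;print((x,y,w,h),ray(im,(u,v),.043).round(4))
E
python3 tom.py
```

```text
7.2 [0.54942695 0.02498834 0.02034441] 0.9623588647706153
(206, 181, 106, 98) [0.5496 0.0229 0.043 ]
(0, 43, 130, 133) [ 0.4791 -0.0683  0.043 ]
```

Call:
carry_out([
  [0,0,0,0,0.4,-0.5,1],
  [0,0,0,0,0.4,-1,1],
  [0,0,0,0,0.4,-1.7,1],
  [0,0,0,0,0.4,-1.7,1],
  [0,0,0,0,0.4,-1.7,0.6],
  [0,0,0,0,0.4,-1.7,0.6],
  [0,0,0,0,0.4,-1.7,0.6],
  [0,0,0,0,0.4,-1.7,0.6],
  [0,0,0,0,0.4,-1.7,0.6],
  [0,0,0,0,0.4,-1.7,0.6],
], squeeze=10)

```text
time: 8.25
position: [0.5497, 0.0292, 0.0037]
tool_rot: [-0.001, 3.131, 0.247]
ft_force: [-1.1, 1.9, 0.9]
grip_width: 0.672
grip_force: 10.0
```

Gripped near the equator (58.5 mm). I lift 15 cm gently and carry it over.

Call:
carry_out([
  [0,0,0,0,0,1,0.6],
  [0,0,0,0,0,2.5,0.6],
  [0,0,0,0,0,4.5,0.6],
  [0,0,0,0,0,7,0.6],
  [0,0,0,0,0,10,0.6],
  [0,0,0,0,0,13,0.6],
  [0,0,0,0,0,15,0.6],
  [0,0,0,0,0,16,0.6],
  [0,0,0,0,0,16,0.6],
  [0,0,0,0,0,16,0.6],
])

```text
time: 9.25
position: [0.549, 0.0292, 0.1629]
tool_rot: [0.001, -3.131, -0.246]
ft_force: [-0.6, 0.3, -0.9]
grip_width: 0.671
grip_force: 10.0
```

Call:
carry_out([
  [0,0,0,-0.3,1.5,0,0.6],
  [0,0,0,-0.6,4,0,0.6],
  [0,0,0,-0.9,7,0,0.6],
  [0,0,0,-1.2,10.5,0,0.6],
  [0,0,0,-1.5,14,0,0.6],
  [0,0,0,-1.8,17.5,0,0.6],
  [0,0,0,-2.1,21,0,0.6],
  [0,0,0,-2.3,24.5,0,0.6],
  [0,0,0,-2.3,27.5,0,0.6],
  [0,0,0,-2.3,29,0,0.6],
  [0,0,0,-2.3,29.6,0,0.6],
  [0,0,0,-2.3,29.6,0,0.6],
])

```text
time: 10.45
position: [0.5263, 0.3244, 0.1625]
tool_rot: [0.001, -3.131, -0.244]
ft_force: [-0.4, -0.9, -1.0]
grip_width: 0.672
grip_force: 10.0
```

Run:
```python
from h import *
s,im=wrist('w5.png');print(s['time'],s['position'],s['ft_force'],s['grip_width'],s['grip_force'])
```

```text
10.45 [0.52634326 0.3243648  0.16247886] [-0.37621099 -0.91982041 -1.01998994] 0.6723250718370726 9.999894144712016
```

View pics/w5.png

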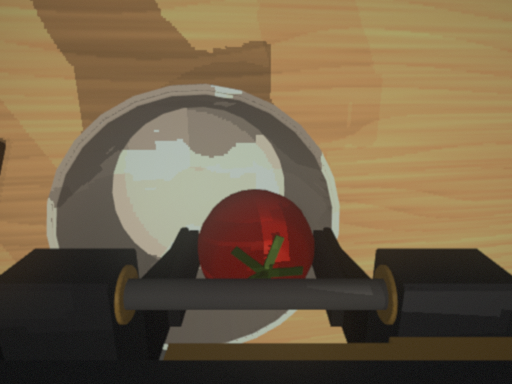

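The tomato is held at (257,240). The tub rim spans u=47–338 with its near edge at v≈86. I use these to check the tub centre.

Run:
```python
from h import *
s,im=wrist()
P=[(47,215),(338,215),(205,86),(62,165),(100,120),(285,115),(325,165),(280,330)]
X=np.array([ray(im,p,.128)[:2] for p in P])
A=np.c_[2*X,np.ones(len(X))];b=(X**2).sum(1);c=np.linalg.lstsq(A,b,rcond=None)[0]
print(c[:2],np.sqrt(c[2]+c[:2]@c[:2]),X.round(3).tolist())
```

```text
[0.55484096 0.28952795] 0.10522817004897375 [[0.53, 0.188], [0.543, 0.393], [0.448, 0.296], [0.496, 0.203], [0.468, 0.23], [0.467, 0.349], [0.503, 0.38], [0.643, 0.349]]
```

Run:
```python
from h import *
from scipy.optimize import least_squares
t=snap('top');s=snap('side')
for n,im,c0 in(('top',t,(145,191)),('side',s,(243,137))):
    img=cv2.imread(f'pics/{n}0.png');sat=cv2.GaussianBlur(cv2.cvtColor(img,cv2.COLOR_BGR2HSV)[...,1],(3,3),0).astype(float)
    C=np.array([.55,.287]);
    for it in range(3):
        X=[]
        for a in np.arange(0,360,10):
            d=np.array([np.cos(np.radians(a)),np.sin(np.radians(a))])
            R=np.arange(.09,.122,.0005)
            uv=[proj(im,[*(C+r*d),.128]) for r in R]
            v=np.array([sat[int(round(q[1])),int(round(q[0]))] for q in uv])
            k=np.argmax(v[4:]-v[:-4])
            if (v[4:]-v[:-4])[k]>25: X.append(C+(R[k]+.001)*d)
        X=np.array(X)
        f=least_squares(lambda q:np.hypot(*(X-q[:2]).T)-.1045,C,loss='soft_l1',f_scale=.002);C=f.x
    print(n,C,len(X),np.median(abs(f.fun)))
```

```text
top [0.54844259 0.28684702] 35 0.0014325183647692086
side [0.54970248 0.29491649] 25 0.00108968736308164
```

The tub centre is (0.550, 0.2885) averaged over the views, good to about 3 mm. I adjust and lower.

Call:
carry_out([
  [0,0,0,0.5,0.3,0,0.6],
  [0,0,0,0.5,0.3,-2,0.6],
  [0,0,0,0.5,0.3,-4,0.6],
  [0,0,0,0.5,0.3,-6,0.6],
  [0,0,0,0.5,0.3,-8,0.6],
  [0,0,0,0.5,0.3,-9.5,0.6],
  [0,0,0,0.5,0.3,-11,0.6],
  [0,0,0,0.5,0.3,-12,0.6],
  [0,0,0,0.5,0.3,-12.5,0.6],
  [0,0,0,0.5,0.3,-12.5,0.6],
  [0,0,0,0.5,0.3,-12.5,0.6],
])

```text
time: 11.75
position: [0.5321, 0.3284, 0.0391]
tool_rot: [-0.001, 3.131, 0.248]
ft_force: [0.4, 0.0, -0.6]
grip_width: 0.675
grip_force: 10.0
```

Call:
carry_out([
  [0,0,0,0,0,-0.3,0.6],
  [0,0,0,0,0,-0.6,0.6],
  [0,0,0,0,0,-0.9,0.6],
  [0,0,0,0,0,-1.2,0.6],
  [0,0,0,0,0,-1.3,0.6],
  [0,0,0,0,0,-1.3,0.6],
  [0,0,0,0,0,-1.3,0.6],
])

```text
time: 12.45
position: [0.5316, 0.3281, 0.0255]
tool_rot: [-0.001, 3.132, 0.247]
ft_force: [-0.8, 0.5, -0.8]
grip_width: 0.675
grip_force: 10.0
```

Call:
carry_out([
  [0,0,0,0,0,-0.1,0.6],
  [0,0,0,0,0,-0.2,0.6],
  [0,0,0,0,0,-0.3,0.6],
  [0,0,0,0,0,-0.3,0.6],
  [0,0,0,0,0,-0.3,0.6],
])

```text
time: 12.95
position: [0.5315, 0.3281, 0.0224]
tool_rot: [-0.001, 3.132, 0.247]
ft_force: [0.8, 0.1, -0.9]
grip_width: 0.674
grip_force: 10.0
```

Call:
carry_out([
  [0,0,0,0,0,-0.1,0.6],
  [0,0,0,0,0,-0.15,0.6],
  [0,0,0,0,0,-0.15,0.6],
  [0,0,0,0,0,-0.15,0.6],
])

```text
time: 13.35
position: [0.5315, 0.3281, 0.021]
tool_rot: [-0.001, 3.132, 0.247]
ft_force: [-0.5, -0.6, -1.9]
grip_width: 0.679
grip_force: 10.0
```

Call:
carry_out([
  [0,0,0,0,0,-0.05,0.6],
  [0,0,0,0,0,-0.1,0.6],
  [0,0,0,0,0,-0.1,0.6],
])

```text
time: 13.65
position: [0.5315, 0.3281, 0.0199]
tool_rot: [0.001, -3.132, -0.246]
ft_force: [-0.2, 0.2, -1.6]
grip_width: 0.672
grip_force: 10.0
```

Call:
carry_out([
  [0,0,0,0,0,-0.05,0.6],
  [0,0,0,0,0,-0.1,0.6],
  [0,0,0,0,0,-0.1,0.6],
])

```text
time: 13.95
position: [0.5315, 0.3281, 0.0189]
tool_rot: [0.001, -3.132, -0.246]
ft_force: [0.5, 1.1, -0.3]
grip_width: 0.671
grip_force: 10.0
```

Call:
carry_out([
  [0,0,0,0,0,-0.05,0.6],
  [0,0,0,0,0,-0.1,0.6],
  [0,0,0,0,0,-0.1,0.6],
])

```text
time: 14.25
position: [0.5318, 0.3282, 0.0187]
tool_rot: [-0.001, 3.131, 0.247]
ft_force: [-2.7, -1.2, 4.9]
grip_width: 0.675
grip_force: 10.0
```

It has touched down with about 5 N. I release just wide enough, then rise.

Call:
carry_out([
  [0,0,0,0,0,0,0.7],
  [0,0,0,0,0,0,0.74],
  [0,0,0,0,0,0,0.76],
  [0,0,0,0,0,0,0.76],
  [0,0,0,0,0,0.3,0.76],
  [0,0,0,0,0,0.8,0.76],
  [0,0,0,0,0,1.5,0.76],
  [0,0,0,0,0,2.5,0.76],
])

```text
time: 15.05
position: [0.5314, 0.328, 0.0435]
tool_rot: [0.001, -3.132, -0.246]
ft_force: [-0.4, 0.0, 0.2]
grip_width: 0.76
grip_force: 0.0
```

Call:
carry_out([
  [0,0,0,0,0,2,0.76],
  [0,0,0,0,0,5,0.76],
  [0,0,0,0,0,9,0.76],
  [0,0,0,0,-1,13,1],
  [0,0,0,0,-4,15,1],
  [-5,0,0,0,-8,15,1],
  [-9,0,0,0,-12,15,1],
  [-13,0,0,-1,-16,15,1],
  [-18,0,0,-2,-20,15,1],
  [-18,0,0,-3,-24,15,1],
  [-18,0,0,-4,-28,15,1],
  [-18,0,0,-5,-32,15,1],
])

```text
time: 16.25
position: [0.4812, 0.0068, 0.1938]
tool_rot: [-0.001, 3.131, -0.245]
ft_force: [0.1, 0.1, 0.9]
grip_width: 1.001
grip_force: 0.0
```

Call:
carry_out([
  [0,0,0,0,-3,0,1],
  [0,0,0,0,-6.5,0,1],
  [0,0,0,0,-8.5,0,1],
  [0,0,0,0,-8.5,0,1],
  [0,0,0,0,-8.5,0,1],
])

```text
time: 16.75
position: [0.4817, -0.0763, 0.1936]
tool_rot: [0.001, 3.131, -0.244]
ft_force: [1.7, -0.0, -0.2]
grip_width: 1.002
grip_force: 0.0
```

```bash
python3 tom.py
python3 - <<'E'
from h import *
im=snap('top');p=im['pixels'].astype(int);m=((p[...,0]>50)&(p[...,1]<.4*p[...,0])&(p[...,2]<.4*p[...,0])).astype(np.uint8)
for c in cv2.findContours(m,0,1)[0]:
    if cv2.contourArea(c)>60:
        x,y,w,h=cv2.boundingRect(c);print((x,y,w,h),'tub',ray(im,(x+w/2-.5,y+h/2-.5),.058).round(4))
print(Ro.from_rotvec(ctrl.get_state()['tool_rot']).as_matrix().round(3))
E
```

```text
16.75 [ 0.48169497 -0.07632704  0.19358985] 1.0020119524740096
(256, 134, 57, 57) [ 0.4802 -0.0698  0.043 ]
[[-1.    -0.002  0.001]
 [-0.003  0.988 -0.156]
 [-0.    -0.156 -0.988]]
```

Run:
```python
from h import *
im=snap('top');uv=proj(im,[.5315,.3205,.065]);print(uv)
u,v=uv.astype(int);p=im['pixels'];print(p[v-15:v+16:5,u-15:u+16:5].tolist())
```

```text
[137.5326509  199.83107595]
[[[87, 81, 72], [127, 118, 107], [175, 184, 180], [175, 184, 182], [175, 185, 182], [177, 186, 183], [174, 184, 182]], [[89, 80, 73], [174, 183, 179], [175, 184, 181], [174, 183, 179], [177, 185, 182], [176, 186, 183], [175, 184, 182]], [[88, 82, 74], [176, 185, 181], [152, 60, 53], [160, 57, 49], [142, 51, 42], [159, 160, 145], [175, 183, 182]], [[92, 86, 77], [171, 178, 172], [112, 78, 49], [70, 73, 46], [155, 56, 48], [93, 44, 37], [176, 183, 168]], [[92, 84, 76], [172, 178, 167], [149, 54, 46], [159, 58, 48], [140, 54, 45], [83, 52, 45], [164, 169, 166]], [[95, 87, 79], [160, 165, 149], [151, 148, 138], [97, 48, 40], [90, 58, 51], [136, 127, 116], [175, 184, 183]], [[96, 88, 79], [97, 89, 80], [175, 180, 165], [173, 181, 175], [161, 161, 155], [175, 185, 185], [176, 186, 184]]]
```

The first tomato shows in the tub at the expected pixel (137,200), upright. Now I grasp the second.

Call:
carry_out([
  [0,0,0,-0.1,0,-4,1],
  [0,0,0,-0.1,0,-8,1],
  [0,0,0,-0.1,0,-11,1],
  [0,0,0,-0.1,0,-14,1],
  [0,0,0,-0.1,0,-16,1],
  [0,0,0,-0.1,0,-17.5,1],
  [0,0,0,-0.1,0,-18.5,1],
  [0,0,0,-0.1,0,-19,1],
  [0,0,0,-0.1,0,-19,1],
])

```text
time: 17.8
position: [0.4804, -0.0764, 0.0027]
tool_rot: [0.002, -3.131, 0.247]
ft_force: [-0.3, 0.6, 0.7]
grip_width: 1.003
grip_force: 0.0
```

Call:
carry_out([
  [0,0,0,0,0,0,0.6],
  [0,0,0,0,0,0,0.6],
  [0,0,0,0,0,0,0.6],
  [0,0,0,0,0,0,0.6],
  [0,0,0,0,0,0,0.6],
  [0,0,0,0,0,0,0.6],
], squeeze=10)

```text
time: 18.4
position: [0.4808, -0.0768, 0.0033]
tool_rot: [-0.001, 3.131, -0.246]
ft_force: [-0.5, 0.8, 2.6]
grip_width: 0.677
grip_force: 10.0
```

Call:
carry_out([
  [0,0,0,0,0,1,0.6],
  [0,0,0,0,0,2.5,0.6],
  [0,0,0,0,0,4.5,0.6],
  [0,0,0,0,0,7,0.6],
  [0,0,0,0,0,10,0.6],
  [0,0,0,0,0,13,0.6],
  [0,0,0,0,0,15,0.6],
  [0,0,0,0,0,16,0.6],
  [0,0,0,0,0,16,0.6],
])

```text
time: 19.3
position: [0.4813, -0.0768, 0.1642]
tool_rot: [-0.0, 3.13, -0.245]
ft_force: [-0.3, -0.3, -1.1]
grip_width: 0.674
grip_force: 10.0
```

Call:
carry_out([
  [0,0,0,0.4,1.5,0,0.6],
  [0,0,0,1.2,4,0,0.6],
  [0,0,0,2,7,0,0.6],
  [0,0,0,3,10.5,0,0.6],
  [0,0,0,4,14,0,0.6],
  [0,0,0,5,17.5,0,0.6],
  [0,0,0,6,21,0,0.6],
  [0,0,0,7,24.5,0,0.6],
  [0,0,0,8,28,0,0.6],
  [0,0,0,8.6,31,0,0.6],
  [0,0,0,8.9,32.6,0,0.6],
  [0,0,0,8.9,32.6,0,0.6],
])

```text
time: 20.5
position: [0.568, 0.2524, 0.1606]
tool_rot: [0.008, -3.129, 0.248]
ft_force: [0.6, -0.1, -1.4]
grip_width: 0.676
grip_force: 10.0
```

Call:
carry_out([
  [0,0,0,0,0,0,0.6],
  [0,0,0,0,0,-2,0.6],
  [0,0,0,0,0,-4,0.6],
  [0,0,0,0,0,-6,0.6],
  [0,0,0,0,0,-8,0.6],
  [0,0,0,0,0,-9,0.6],
  [0,0,0,0,0,-9,0.6],
  [0,0,0,0,0,-9,0.6],
])

```text
time: 21.3
position: [0.5701, 0.2483, 0.0739]
tool_rot: [0.001, 3.131, -0.246]
ft_force: [0.5, -0.5, -0.2]
grip_width: 0.678
grip_force: 10.0
```

Run:
```python
from h import *
s,im=wrist('w6.png')
```

```text
(no output)
```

View pics/w6.png

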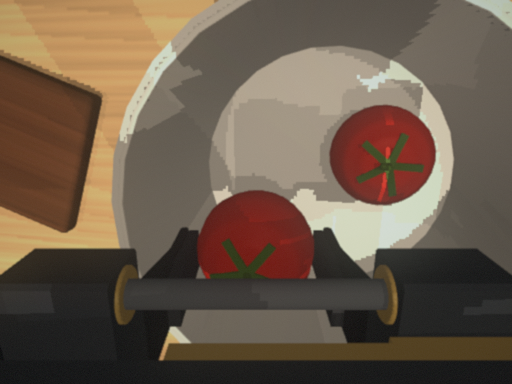

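The held tomato is at (256,238), the first at (383,155), and the tub floor spans u 210–453 and v from 45. I use the floor for the tub centre.

Run:
```python
from h import *
s,im=wrist();print(s['position'])
P=[(210,155),(453,155),(332,45),(232,95),(425,90),(222,205),(443,205)]
X=np.array([ray(im,p,.033)[:2] for p in P]);A=np.c_[2*X,np.ones(len(X))];c=np.linalg.lstsq(A,(X**2).sum(1),rcond=None)[0]
print(c[:2],np.sqrt(c[2]+c[:2]@c[:2]));print(ray(im,(383,155),.058))
```

```text
[0.57038424 0.24883048 0.07430593]
[0.54931918 0.29178852] 0.08237836091608812
[0.53127246 0.32439267 0.058     ]
```

Call:
carry_out([
  [0,0,0,-0.1,0.25,0,0.6],
  [0,0,0,-0.1,0.25,-1,0.6],
  [0,0,0,-0.1,0.25,-2,0.6],
  [0,0,0,-0.1,0.25,-3,0.6],
  [0,0,0,-0.1,0.25,-4,0.6],
  [0,0,0,-0.1,0.25,-4.6,0.6],
  [0,0,0,-0.1,0.25,-4.9,0.6],
  [0,0,0,-0.1,0.25,-5.1,0.6],
  [0,0,0,-0.1,0.25,-5.1,0.6],
  [0,0,0,-0.1,0.25,-5.1,0.6],
])

```text
time: 22.4
position: [0.5689, 0.2518, 0.0224]
tool_rot: [-0.001, 3.131, -0.246]
ft_force: [-0.3, 0.3, -1.0]
grip_width: 0.677
grip_force: 10.0
```

Call:
carry_out([
  [0,0,0,0,0,-0.1,0.6],
  [0,0,0,0,0,-0.2,0.6],
  [0,0,0,0,0,-0.2,0.6],
  [0,0,0,0,0,-0.2,0.6],
])

```text
time: 22.8
position: [0.5685, 0.2517, 0.02]
tool_rot: [0.001, -3.132, 0.246]
ft_force: [-0.2, -0.2, -0.7]
grip_width: 0.677
grip_force: 10.0
```

Call:
carry_out([
  [0,0,0,0,0,-0.05,0.6],
  [0,0,0,0,0,-0.1,0.6],
  [0,0,0,0,0,-0.1,0.6],
  [0,0,0,0,0,-0.1,0.6],
])

```text
time: 23.2
position: [0.5685, 0.2516, 0.0189]
tool_rot: [0.001, -3.132, 0.246]
ft_force: [0.3, 0.6, -0.9]
grip_width: 0.672
grip_force: 10.0
```

Call:
carry_out([
  [0,0,0,0,0,-0.05,0.6],
  [0,0,0,0,0,-0.1,0.6],
  [0,0,0,0,0,-0.1,0.6],
])

```text
time: 23.5
position: [0.5686, 0.2517, 0.0183]
tool_rot: [-0.001, 3.132, -0.246]
ft_force: [-0.8, -0.2, 2.0]
grip_width: 0.676
grip_force: 10.0
```

Call:
carry_out([
  [0,0,0,0,0,0,0.7],
  [0,0,0,0,0,0,0.74],
  [0,0,0,0,0,0,0.76],
  [0,0,0,0,0,0,0.76],
  [0,0,0,0,0,0.3,0.76],
  [0,0,0,0,0,0.8,0.76],
  [0,0,0,0,0,1.5,0.76],
  [0,0,0,0,0,3,0.76],
  [0,0,0,0,0,6,0.76],
  [0,0,0,0,0,10,0.76],
  [0,0,0,0,0,14,0.76],
  [0,0,0,0,0,18,0.76],
])

```text
time: 24.7
position: [0.5686, 0.2515, 0.2011]
tool_rot: [-0.0, 3.131, -0.245]
ft_force: [0.5, 0.1, -0.1]
grip_width: 0.76
grip_force: 0.0
```

Call:
carry_out([
  [5,0,0,-0.5,-3,4,1],
  [9,0,0,-1,-7,8,1],
  [9,0,0,-2,-11.5,9,1],
  [9,0,0,-3,-16,9,1],
  [9,0,0,-4,-20.5,9,1],
  [9,0,0,-5,-25,9,1],
  [9,0,0,-6,-29.5,9,1],
  [9,0,0,-7,-34,9,1],
  [9,0,0,-8,-38.5,9,1],
  [9,0,0,-9,-43,9,1],
  [9,0,0,-10,-47.5,9,1],
  [9,0,0,-11,-52,9,1],
])

```text
time: 25.9
position: [0.4577, -0.2703, 0.2896]
tool_rot: [-0.001, 3.139, 0.001]
ft_force: [0.9, -0.3, -0.6]
grip_width: 0.999
grip_force: 0.0
```

Call:
carry_out([
  [0,0,0,0,-3,0,1],
  [0,0,0,0,-3,0,1],
  [0,0,0,0,-3,0,1],
  [0,0,0,0,-3,0,1],
])

```text
time: 26.3
position: [0.4591, -0.2969, 0.2884]
tool_rot: [-0.004, 3.141, 0.002]
ft_force: [-0.3, -0.1, -0.7]
grip_width: 0.998
grip_force: 0.0
```

```bash
cat > lid.py <<'E'
from h import *
s,im=wrist();print(s['time'],s['position'],Ro.from_rotvec(s['tool_rot']).as_matrix().round(3).tolist())
hsv=cv2.cvtColor(im['pixels'],cv2.COLOR_RGB2HSV);m=((hsv[...,1]<60)&(hsv[...,2]>100)).astype(np.uint8);m=cv2.morphologyEx(m,cv2.MORPH_OPEN,np.ones((5,5)))
c=max(cv2.findContours(m,0,cv2.CHAIN_APPROX_NONE)[0],key=cv2.contourArea);x,y,w,h=cv2.boundingRect(c);print((x,y,w,h))
X=np.array([ray(im,q[0],.011)[:2] for q in cv2.convexHull(c)]);A=np.c_[2*X,np.ones(len(X))];k=np.linalg.lstsq(A,(X**2).sum(1),rcond=None)[0];print(k[:2],np.sqrt(k[2]+k[:2]@k[:2]))
g=cv2.cvtColor(im['pixels'],cv2.COLOR_RGB2GRAY);u,v=proj(im,[*k[:2],.04]);print('knob expect',u,v)
r=cv2.HoughCircles(g[int(v)-40:int(v)+40,int(u)-40:int(u)+40],cv2.HOUGH_GRADIENT,1,20,param1=60,param2=10,minRadius=10,maxRadius=18)
if r is not None:
    for a,b,rr in r[0][:3]: print(a+int(u)-40,b+int(v)-40,rr,ray(im,(a+int(u)-40,b+int(v)-40),.04))
t=snap('top');p=t['pixels'].astype(int);m=((p[...,0]>75)&(p[...,1]<.45*p[...,0])&(p[...,2]<.45*p[...,0])).astype(np.uint8);m[:,200:]=0;m[:150]=0
for q in cv2.findContours(m,0,1)[0]:
    if cv2.contourArea(q)>30: x,y,w,h=cv2.boundingRect(q);print('tom',(x,y,w,h),ray(t,(x+w/2,y+h/2),.062).round(3))
E
python3 lid.py
```

```text
26.3 [ 0.4591106  -0.29686026  0.28837366] [[-1.0, -0.003, 0.001], [-0.003, 1.0, 0.001], [-0.001, 0.001, -1.0]]
(179, 84, 152, 148)
[ 0.48859317 -0.29766614] 0.10728788332931066
knob expect 254.36942031757027 167.56769267751255
254.5 166.5 11.6 [ 0.48712387 -0.29749305  0.04      ]
tom (129, 192, 18, 17) [0.53  0.32  0.062]
tom (152, 179, 17, 17) [0.567 0.255 0.062]
```

Both tomatoes show in the tub (top px 129–169). The lid knob is at (0.488, -0.2975). I grasp the knob with the tool level, tips about 8 mm above the lid face.

Call:
carry_out([
  [0,0,0,2.9,-0.1,-4,1],
  [0,0,0,2.9,-0.1,-8,1],
  [0,0,0,2.9,-0.1,-12,1],
  [0,0,0,2.9,-0.1,-16,1],
  [0,0,0,2.9,-0.1,-20,1],
  [0,0,0,2.9,-0.1,-23,1],
  [0,0,0,2.9,-0.1,-26,1],
  [0,0,0,2.9,-0.1,-28,0.8],
  [0,0,0,2.9,-0.1,-29.5,0.6],
  [0,0,0,2.9,-0.1,-30.2,0.6],
  [0,0,0,2.9,-0.1,-30.4,0.6],
  [0,0,0,2.9,-0.1,-30.4,0.6],
])

```text
time: 27.6
position: [0.4882, -0.2994, -0.0154]
tool_rot: [-0.001, 3.141, -0.0]
ft_force: [0.5, -0.4, 0.0]
grip_width: 0.653
grip_force: 0.0
```

Call:
carry_out([
  [0,0,0,0,0,0,0.3],
  [0,0,0,0,0,0,0.3],
  [0,0,0,0,0,0,0.3],
  [0,0,0,0,0,0,0.3],
  [0,0,0,0,0,0,0.3],
  [0,0,0,0,0,0,0.3],
], squeeze=25)

```text
time: 28.2
position: [0.488, -0.2994, -0.0155]
tool_rot: [-0.001, 3.141, 0.0]
ft_force: [-0.7, 1.3, 5.0]
grip_width: 0.382
grip_force: 25.0
```

Call:
carry_out([
  [0,0,0,0,0,1,0.3],
  [0,0,0,0,0,3,0.3],
  [0,0,0,0,0,6,0.3],
  [0,0,0,0,0,9,0.3],
  [0,0,0,0,0,12,0.3],
  [0,0,0,0,0,15,0.3],
  [0,0,0,0,0,18,0.3],
  [0,0,0,0,0,20,0.3],
  [0,0,0,0,0,20,0.3],
])

```text
time: 29.1
position: [0.4889, -0.3007, 0.187]
tool_rot: [-0.0, 3.137, -0.003]
ft_force: [0.2, 0.7, -0.7]
grip_width: 0.383
grip_force: 25.0
```

Call:
carry_out([
  [0,0,0,0.2,2,0,0.3],
  [0,0,0,0.5,5,0,0.3],
  [0,0,0,1,9,0,0.3],
  [0,0,0,1.5,13,0,0.3],
  [0,0,0,2,17,0,0.3],
  [0,0,0,2.5,21,0,0.3],
  [0,0,0,3,25,0,0.3],
  [0,0,0,3.5,29,0,0.3],
  [0,0,0,4,33,0,0.3],
  [0,0,0,4.5,37,0,0.3],
  [0,0,0,5,41,0,0.3],
  [0,0,0,5.5,45,0,0.3],
])

```text
time: 30.3
position: [0.5416, 0.1518, 0.1824]
tool_rot: [0.0, -3.14, 0.001]
ft_force: [1.1, 0.1, -0.5]
grip_width: 0.379
grip_force: 25.0
```

Call:
carry_out([
  [0,0,0,0.2,4,0,0.3],
  [0,0,0,0.4,8,0,0.3],
  [0,0,0,0.6,11,0,0.3],
  [0,0,0,0.6,13,0,0.3],
  [0,0,0,0.6,14,0,0.3],
  [0,0,0,0.6,14,0,0.3],
  [0,0,0,0.6,14,0,0.3],
])

```text
time: 31.0
position: [0.5489, 0.2884, 0.1838]
tool_rot: [-0.003, -3.141, 0.002]
ft_force: [-0.7, -0.5, -1.5]
grip_width: 0.385
grip_force: 25.0
```

Run:
```python
from h import *
s=ctrl.get_state();print(s['time'],s['position'],Ro.from_rotvec(s['tool_rot']).as_matrix().round(3).tolist(),s['grip_width'])
# lid outline in wrist view, points at flange height
st,im=wrist('w7.png');hsv=cv2.cvtColor(im['pixels'],cv2.COLOR_RGB2HSV);m=((hsv[...,1]<60)&(hsv[...,2]>110)).astype(np.uint8);m=cv2.morphologyEx(m,cv2.MORPH_OPEN,np.ones((5,5)))
c=max(cv2.findContours(m,0,cv2.CHAIN_APPROX_NONE)[0],key=cv2.contourArea);print(cv2.boundingRect(c))
h=cv2.convexHull(c)[:,0];h=h[h[:,1]<200];z=s['position'][2]+.0155+.011
X=np.array([ray(im,q,z)[:2] for q in h]);A=np.c_[2*X,np.ones(len(X))];k=np.linalg.lstsq(A,(X**2).sum(1),rcond=None)[0];print(k[:2],np.sqrt(k[2]+k[:2]@k[:2]))
```

```text
31.0 [0.54894921 0.28835242 0.18378786] [[-1.0, 0.002, -0.0], [0.002, 1.0, -0.001], [0.0, -0.001, -1.0]] 0.3847942518983976
(59, 25, 393, 231)
[0.54908682 0.28824685] 0.10701194742303792
```

The lid is held level and centred on the tool. I lower it.

Call:
carry_out([
  [0,0,0,0,0.2,-1,0.3],
  [0,0,0,0,0.2,-2.5,0.3],
  [0,0,0,0,0.2,-4,0.3],
  [0,0,0,0,0.2,-5,0.3],
  [0,0,0,0,0.2,-6,0.3],
  [0,0,0,0,0.2,-6.6,0.3],
  [0,0,0,0,0.2,-7,0.3],
  [0,0,0,0,0.2,-7.2,0.3],
  [0,0,0,0,0.2,-7.2,0.3],
  [0,0,0,0,0.2,-7.2,0.3],
])

```text
time: 32.05
position: [0.5489, 0.2928, 0.1124]
tool_rot: [-0.001, 3.141, 0.001]
ft_force: [0.4, -0.5, -0.0]
grip_width: 0.383
grip_force: 25.0
```

Call:
carry_out([
  [0,0,0,0,0,-0.1,0.3],
  [0,0,0,0,0,-0.2,0.3],
  [0,0,0,0,0,-0.3,0.3],
  [0,0,0,0,0,-0.3,0.3],
  [0,0,0,0,0,-0.3,0.3],
])

```text
time: 32.55
position: [0.5485, 0.2926, 0.109]
tool_rot: [0.001, -3.142, -0.0]
ft_force: [-0.3, -0.3, -0.8]
grip_width: 0.382
grip_force: 25.0
```

Call:
carry_out([
  [0,0,0,0,0,-0.1,0.3],
  [0,0,0,0,0,-0.2,0.3],
  [0,0,0,0,0,-0.2,0.3],
  [0,0,0,0,0,-0.2,0.3],
])

```text
time: 32.95
position: [0.5486, 0.2927, 0.107]
tool_rot: [-0.001, 3.141, 0.0]
ft_force: [-1.1, 0.3, -1.2]
grip_width: 0.384
grip_force: 25.0
```

Call:
carry_out([
  [0,0,0,0,0,-0.05,0.3],
  [0,0,0,0,0,-0.1,0.3],
  [0,0,0,0,0,-0.1,0.3],
])

```text
time: 33.25
position: [0.5486, 0.2927, 0.1069]
tool_rot: [-0.001, 3.141, 0.001]
ft_force: [-2.8, -1.6, 5.4]
grip_width: 0.387
grip_force: 25.0
```

Contact is on the rim at the seated height (lid underside about 122.4 mm). I release and rise.

Call:
carry_out([
  [0,0,0,0,0,0,0.45],
  [0,0,0,0,0,0,0.6],
  [0,0,0,0,0,0,0.75],
  [0,0,0,0,0,0,0.75],
  [0,0,0,0,0,0.5,0.75],
  [0,0,0,0,0,2,0.75],
  [0,0,0,0,0,5,0.75],
  [0,0,0,0,0,9,0.75],
  [0,0,0,0,0,13,0.75],
  [0,0,0,0,0,15,0.75],
  [0,0,0,0,0,15,0.75],
  [0,0,0,0,0,15,0.75],
])

```text
time: 34.45
position: [0.5487, 0.2927, 0.2568]
tool_rot: [-0.001, 3.14, 0.001]
ft_force: [-0.5, -0.2, -0.7]
grip_width: 0.753
grip_force: 0.0
```

Run:
```python
from h import *
st,im=wrist('w8.png');print(st['time'],st['position'],st['ft_force']);hsv=cv2.cvtColor(im['pixels'],cv2.COLOR_RGB2HSV);m=((hsv[...,1]<60)&(hsv[...,2]>110)).astype(np.uint8);m=cv2.morphologyEx(m,cv2.MORPH_OPEN,np.ones((5,5)))
c=max(cv2.findContours(m,0,cv2.CHAIN_APPROX_NONE)[0],key=cv2.contourArea);print(cv2.boundingRect(c))
h=cv2.convexHull(c)[:,0];h=h[h[:,1]<235]
X=np.array([ray(im,q,.133)[:2] for q in h]);A=np.c_[2*X,np.ones(len(X))];k=np.linalg.lstsq(A,(X**2).sum(1),rcond=None)[0];r=np.sqrt(k[2]+k[:2]@k[:2]);e=np.hypot(*(X-k[:2]).T)-r;print(k[:2],r,abs(e).max())
```

```text
34.45 [0.54873893 0.29268321 0.256818  ] [-0.53920927 -0.21848979 -0.66084365]
(145, 51, 222, 217)
[0.54929637 0.29299556] 0.10723643082297153 0.0007882534482531733
```

The lid outline fits a level circle at the seated height to within 0.8 mm and the gripper is clear, so I hand in.

```bash
python3 -c "
from bench import ctrl
print(ctrl.close_job())"
```

```text
the job is handed in; nothing more can be done
None
```

The job is handed in: both tomatoes stand on the tub's floor, lowered until they touched and then let go, and the lid reads level and seated on the rim. The hand-in returned no verdict, and I did not re-measure the tub, bowl, jar or holder afterwards.

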